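Close up the pin cabinet

TASK

Close up the small wooden pin cabinet: push its open top drawer fully home, and fold its raised lid down until it lies flat on the cabinet, without letting the lid slam. Do it by pushing with the fingertips or the outside of the fingers; do not lift, tip or shove the cabinet away from its place, leave the clothes peg inside the tray under the lid, and do not disturb the things standing around.

Things in the scene. Friction and masses are not known exactly. Their poses are not given: they have to be found in the camera images.
- cabinet_middle (a point): Wooden pin cabinet, 120 (x) x 160 (y) x 118 (z) mm, loose, about 1.8 kg; 10 N or more makes it slide. Origin: centre of underside; x points from the drawer fronts (x = -56, facing roughly the robot) to the back (x = +64), z up. Walls end at z = 110; under the lid an open tray, floor at z = 92; below it two drawers with brass knobs, the lower (front z = 8 to 44, knob at z = 26) fixed shut.
- cabinet_drawer_1 (a joint): Top drawer, m it is open: 0 is fully home, 0.075 the stop; it slides out along the cabinet's -x. Its front panel spans z = 52 to 89 mm and y = -72 to +72 mm. It stays where it is left and needs about 1 N to slide.
- drawer_knob (a point): Centre of the outer end face of the top drawer's brass knob (12 mm across, stands 14 mm out from the drawer front, at mid width, 70 mm above the table). It moves with the drawer; axes as the cabinet's.
- cabinet_lid (a joint): Angle of the lid, rad: 0 lies flat on the cabinet, 1.57 stands upright at the back, 1.83 is the stop. Stiff hinge: it stays at any angle, and a push of 1 to 2 N near its free edge turns it. Pushing its outer face (towards the robot, then down) closes it.
- lid_hinge (a point): Middle of the lid's hinge line, along the cabinet's y, at x = +67, z = 112 mm in the cabinet; fixed to the cabinet, axes as the cabinet's.
- lid_edge (a point): Middle of the lid's free (front) edge, on its outer face, 125 mm from the hinge line. The lid is a wooden plate 124 mm deep, 164 wide, 6 thick, its outer face 6 mm from the hinge line. The frame turns with the lid: z is the outer face's normal, x points from free edge to hinge. Closed, it lies at x = -58, z = 117.5 mm in the cabinet.
- peg_middle (a point): Wooden spring clothes peg, 19 x 72 x 10 mm, lying loose in the tray under the lid; this is its middle. It stays there.
- pot: Bystander: small terracotta pot, 64 mm across, 50 mm high, left (+y) of the cabinet; origin at the centre of its underside.
- ribbon: Bystander: roll of gold ribbon on a spool with pale round cheeks, 68 x 60 x 22 mm, lying right (-y) of the cabinet; origin at the centre of its underside.

How it is judged:
At the end, for the whole second after the job is handed in: The top drawer is home within 4 mm, the lid lies flat within 0.04 rad (5 mm at its edge), the cabinet stands upright within 30 mm of where it was, and the peg is in the tray under the lid (value of joint cabinet_drawer_1 below 0.004 m and value of joint cabinet_lid below 0.04 rad and distance of cabinet_middle from where it was at the start of the episode below 0.03 m and angle between cabinet_middle's own z axis and vertical below 0.05 rad and z of peg_middle in the frame of cabinet_middle between 0.088 and 0.112 m and x of peg_middle in the frame of cabinet_middle between -0.055 and 0.062 m and not (velocity of joint cabinet_lid above 0.05 rad/s)); the robot touches nothing.
It fails at once if the cabinet was lifted or tipped (height (world z) of cabinet_middle above 0.012 m or angle between cabinet_middle's own z axis and vertical above 0.12 rad).
It fails at once if the cabinet was shoved more than 30 mm (distance of cabinet_middle from where it was at the start of the episode above 0.03 m).
It fails at once if the lid slammed (turned faster than 3 rad/s while almost shut) (velocity of joint cabinet_lid below -3 rad/s and value of joint cabinet_lid below 0.3 rad).
It fails at once if the peg left the tray (z of peg_middle in the frame of cabinet_middle above 0.13 m or z of peg_middle in the frame of cabinet_middle below 0.085 m).
It fails at once if the pot or the roll of ribbon was knocked or carried more than 20 mm (distance of any of pot, ribbon from where it was at the start of the episode above 0.02 m).
It also fails if it takes over 43 s, if anything falls off the work surface, if the arm or the gripper's body presses on something with over 40 N, if the wrist force passes 120 N, or if a joint passes its speed limit or range.

ROBOT

A 7-joint arm with a two-finger parallel gripper is mounted at the origin on the work surface; the furniture and walls round the work are solid. World frame = base frame: x ahead of the robot, y to its left, z up, the work surface at z = 0. Lengths are in m, angles in rad, forces in N, time in s.
With the tool pointing down it reaches from about 0.425 to 0.925 m from the base axis. Payload 6.8 kg.
Tool frame: the origin (TCP) lies at the very end of the fingers, on their centre line; the grasp point (between the pads) lies 19 mm behind it; z points along the fingers, y is the direction in which the jaws open and shut (so a half turn about z gives the same grasp; the last joint's range is limited). The gripper opens to 85 mm and grips with 20 to 120 N. Pads are 22 mm wide; open, the fingers measure 114 mm over their backs; the gripper's body (76 mm by 85 mm) begins 54 mm behind the grasp point. The pads swing forward as they close: fully open they stand 13 mm farther back than shut.
Start: joints at [1.053, 0.477, 0.022, 1.555, -0.011, 1.109, -0.083], TCP at [0.269, -0.619, 0.231] pointing down, gripper open.
Joint ranges: [-2.96, 2.96], [-0.34, 2.1], [-1.41, 1.46], [0.24, 2.44], [-1.37, 4.51], [0.17, 1.92], [-2.96, 2.96]. Speed limits (rad/s): [2.39, 2.39, 3.14, 3.14, 3.14, 3.14, 3.14].

INTERFACE

Orientations are given as a unit quaternion [w, x, y, z].
In Python, from station import bot gives the robot as it stands.
- The arm moves only by the tool move_arm, never from a script. Its argument "commands" is text: rows parted by semicolons, each of 7 numbers parted by spaces: the opening, from 0 (shut) to 1 (fully open), then the shift along the tool's x, y, z in cm, then the turn, a rotation vector about the tool's x, y, z in degrees. In form: gripper tx ty tz rx ry rz; .... A call has 1 to 12 rows; each row shifts and turns the commanded pose from where the row before left it, along the tool's axes as they then stand; what a row does not reach is not made up. A row lasts 1/12 s, in which the tool goes at most 41.7 mm and 7.16 degrees, less where a joint would pass 70% of its speed; a pose out of reach is approached as far as the arm can. A call with a gripper value outside its range is refused whole. The fingers move at their own pace and stop on an object; "force" is the grip in N (left out, the last holds). Time passes only in rows, so rows that do not move let the fingers close. It gives the time, the measured TCP pose, the force and the opening at its end, in the units of the state.
- bot.get_obs(): the state, without advancing time (a new reading comes with each control period).
- bot.read_camera(name): name is "scene" or "top" or "wrist"; returns a dict with "img" (400x640x3 uint8, red, green, blue), "K" (3x3 intrinsics, pixels), "rvec" (rotation vector, rad) and "tvec" (3), from world to camera coordinates, as OpenCV has them; the wrist camera has in their place "hand_eye" (4x4, takes a point from camera to tool coordinates, whose origin is the TCP and whose axes are the flange's). Camera axes: x right, y down, z forward; pixel columns grow to the right and rows downward; lengths in m; the calibration is good to about 2 mm. A picture is of the moment at which its call begins: read the wrist's pose just before it. There is no depth.
- bot.hand_in(): hands the job in, once; it reports no verdict.
The state is a dict: "t": time; "q": joint angles; "joint_vel": joint speeds; "joint_torque": joint torques, N m; "eef_pos": TCP position; "tool_rot": TCP orientation; "contact_force": force on the tool from outside, world axes, zero at the start; "torque": the same for the moment, N m; "gripper_width": opening from 0.0 (shut) to 1.0 (fully open).
Only numpy, scipy, OpenCV 4.12 (cv2) and the standard library are available. Lean on these libraries where they do the work, as an engineer would, in place of code of your own. Each camera call takes 0.05 s, during which the arm holds its last target. There are 200 camera calls.

## Working session

There is one attempt and no reset: what is moved stays moved. The work goes in short steps, Python scripts to look and compute and a tool call to move; the robot and the scene stay as the last step left them, time stands still between calls to the robot, and variables do not carry over. Pictures are saved under pics/ and viewed, about 8 in all and at most 12, crops included, and the job is handed in when it is done.

Besides the shell and the picture viewer there is one more tool, called after "Request:" as a command line: name --argument value ..., lists and objects as JSON in quotes. move_arm: Moves the arm, as the interface text tells. Its arguments: {"type":"object","properties":{"commands":{"type":"string"},"force":{"type":"number"}},"required":["commands"]}

```bash
mkdir -p pics; python3 - <<'E'
from station import bot
import cv2,numpy as np
o=bot.get_obs();print({k:np.round(v,3) for k,v in o.items()})
for n in("scene","top"):
    c=bot.read_camera(n);cv2.imwrite(f"pics/{n}0.png",c["img"][:,:,::-1]);print(n,c["K"].tolist(),c["rvec"],c["tvec"])
    np.savez(f"pics/{n}0.npz",**c)
E
```

```text
{'t': np.float64(0.0), 'q': array([ 1.053,  0.478,  0.022,  1.556, -0.012,  1.109, -0.083]), 'joint_vel': array([ 0.   , -0.001, -0.   , -0.001,  0.001,  0.   , -0.   ]), 'joint_torque': array([-0.0000e+00, -5.9645e+01,  1.6070e+00, -2.8120e+01,  1.2000e-02,
        9.0000e-03,  0.0000e+00]), 'eef_pos': array([ 0.269, -0.619,  0.23 ]), 'tool_rot': array([-0.001,  0.979,  0.203, -0.   ]), 'contact_force': array([0.156, 0.378, 0.38 ]), 'torque': array([-0.034,  0.029,  0.016]), 'gripper_width': np.float64(1.002)}
scene [[434.75165907555106, 0.0, 317.55690690828186], [0.0, 434.75165907555106, 209.47075749419463], [0.0, 0.0, 1.0]] [ 1.07860934 -2.448014    0.9465082 ] [0.3800857  0.34604615 0.74065188]
top [[441.92969338390145, 0.0, 312.42863186730506], [0.0, 441.92969338390145, 202.62172644617465], [0.0, 0.0, 1.0]] [ 2.16567106 -2.1558114   0.14841652] [0.01645404 0.55791486 0.92960477]
```

View pics/scene0.png

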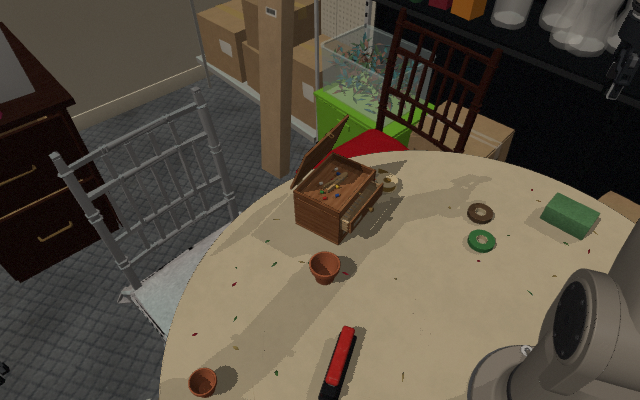

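View pics/top0.png

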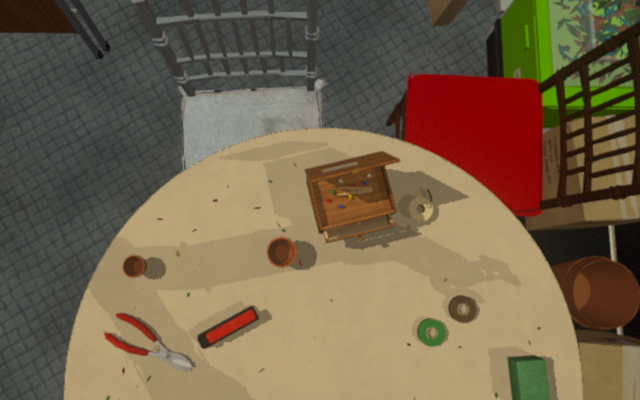

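The scene view shows the cabinet around (335,200), with its lid raised at the back and the drawer open. In the top view the cabinet is at (352,205), the pot at (281,252) and the ribbon at (420,207). I'll enlarge both crops to pick corners.

```bash
python3 - <<'E'
import cv2,numpy as np
a=cv2.imread("pics/top0.png")[140:260,255:445];b=cv2.imread("pics/scene0.png")[105:255,270:420]
a=cv2.resize(a,None,fx=4,fy=4,interpolation=cv2.INTER_CUBIC);b=cv2.resize(b,None,fx=4,fy=4,interpolation=cv2.INTER_CUBIC)
cv2.imwrite("pics/topc.png",a);cv2.imwrite("pics/scenec.png",b)
E
```

```text
(no output)
```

View pics/topc.png

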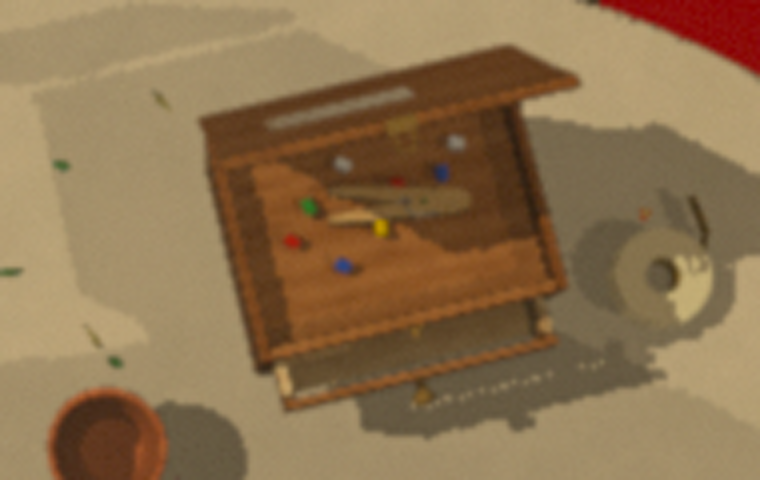

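View pics/scenec.png

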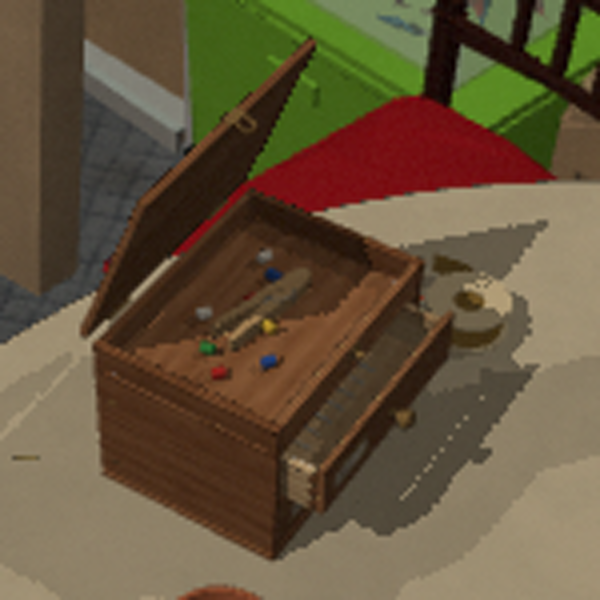

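The top crop shows the tray front rim running from (258,360) to (565,287), the knob at (422,395), and the lid's free edge from (212,165) to (578,82). The scene crop shows the box corners (275,432), (97,348) and (420,262), the base corner (275,557), the lid's free corners (140,203) and (313,42), and the knob (404,418).

```bash
cat > h.py <<'E'
import cv2,numpy as np
C={n:np.load(f"pics/{n}0.npz") for n in("scene","top")}
O={"scene":(270,105),"top":(255,140)}
def ray(n,p,full=False):
    c=C[n];p=np.array(p,float) if full else np.array(p)/4.+O[n]-.375
    R=cv2.Rodrigues(c["rvec"])[0];d=R.T@np.linalg.inv(c["K"])@[p[0],p[1],1];return -R.T@c["tvec"],d/np.linalg.norm(d)
def plane(n,p,z):
    o,d=ray(n,p);return o+d*(z-o[2])/d[2]
def tri(p,q):
    o,d=ray("top",p);o2,e=ray("scene",q);s=np.linalg.lstsq(np.c_[d,-e],o2-o,rcond=None)[0]
    a,b=o+d*s[0],o2+e*s[1];return (a+b)/2,np.linalg.norm(a-b)
E
python3 - <<'E'
from h import *
np.set_printoptions(precision=4,suppress=True)
P=lambda *a:print(*a)
P("cams",ray("top",(0,0))[0],ray("scene",(0,0))[0])
P("FL top/scene",plane("top",(258,360),.11),plane("scene",(275,432),.11),tri((258,360),(275,432)))
P("FR",plane("top",(565,287),.11),plane("scene",(420,262),.11))
P("BL",plane("scene",(97,348),.11)); P("FLbase",plane("scene",(275,557),0),"BLbase",plane("scene",(103,472),0))
P("knob",tri((422,395),(404,418)),plane("top",(422,395),.07),plane("scene",(404,418),.07))
P("drawer panel top L/R",plane("top",(287,405),.089),plane("top",(553,342),.089))
P("lidL",tri((212,165),(140,203)));P("lidR",tri((578,82),(313,42)))
P("pot",plane("top",(108,443),.05));P("ribbon",plane("top",(665,275),.022))
E
```

```text
cams [0.4358 0.0288 0.9924] [0.0678 0.4406 0.7836]
FL top/scene [0.494  0.0062 0.11  ] [0.4943 0.0046 0.11  ] (array([0.4936, 0.0059, 0.1116]), np.float64(0.0008470226383665796))
FR [ 0.5314 -0.1482  0.11  ] [ 0.5323 -0.1475  0.11  ]
BL [0.6048 0.033  0.11  ]
FLbase [0.4949 0.0002 0.    ] BLbase [ 0.6103  0.0309 -0.    ]
knob (array([ 0.4784, -0.0806,  0.0705]), np.float64(0.000808673447887057)) [ 0.4788 -0.0804  0.07  ] [ 0.4785 -0.0813  0.07  ]
drawer panel top L/R [ 0.4725 -0.0092  0.089 ] [ 0.5053 -0.1457  0.089 ]
lidL (array([0.5699, 0.0286, 0.2327]), np.float64(0.002604658397298822))
lidR (array([ 0.61  , -0.1321,  0.2279]), np.float64(0.00026105621738684384))
pot [0.4536 0.084  0.05  ]
ribbon [ 0.5479 -0.2215  0.022 ]
```

Two-view triangulation agrees to about 1–3 mm. The cabinet origin is near (0.567, -0.058) with yaw 13.6°, the drawer is about 23 mm open, and the lid is at about 1.22 rad. I'll set out with the gripper shut and the tool x axis turned to the cabinet x axis.

Request:
move_arm --commands "0 0 0 0 0 0 4.9; 0 0 0 0 0 0 4.9; 0 1.9 -3.2 0 0 0 0; 0 1.9 -3.2 0 0 0 0; 0 1.9 -3.2 0 0 0 0; 0 1.9 -3.2 0 0 0 0; 0 1.9 -3.2 0 0 0 0; 0 1.9 -3.2 0 0 0 0; 0 1.9 -3.2 0 0 0 0; 0 1.9 -3.2 0 0 0 0; 0 1.9 -3.2 0 0 0 0; 0 1.9 -3.2 0 0 0 0"

```text
t: 1.1
eef_pos: [0.3778, -0.2614, 0.2312]
tool_rot: [0.0, 0.993, 0.119, -0.0]
contact_force: [1.2, 0.5, -0.7]
gripper_width: 0.002
```

```bash
cat > st.py <<'E'
from station import bot
import numpy as np
from scipy.spatial.transform import Rotation as Ro
np.set_printoptions(precision=4,suppress=True)
a=np.deg2rad(13.6);X=np.array([np.cos(a),np.sin(a),0]);Y=np.array([-X[1],X[0],0]);O=np.array([.5674,-.0578,0])
def st():
    o=bot.get_obs();d=o["eef_pos"]-O
    R=Ro.from_quat(np.roll(o["tool_rot"],-1)).as_matrix()
    print("t",round(float(o["t"]),2),"cab xyz mm",np.array([d@X,d@Y,d[2]])*1e3,"F cab",np.array([o["contact_force"]@X,o["contact_force"]@Y,o["contact_force"][2]]),"tool x yaw",np.rad2deg(np.arctan2(R[1,0],R[0,0])),"tool z",R[:,2],"grip",o["gripper_width"])
if __name__=="__main__": st()
E
python3 st.py
```

```text
t 1.1 cab xyz mm [-232.1658 -153.2973  231.1711] F cab [ 1.2408  0.1692 -0.6517] tool x yaw 13.674197992371276 tool z [-0.0003 -0.     -1.    ] grip 0.001797310456921366
```

Request:
move_arm --commands "0 2.1 -3.06 0 0 0 0; 0 2.1 -3.06 0 0 0 0; 0 2.1 -3.06 0 0 0 0; 0 2.1 -3.06 0 0 0 0; 0 2.1 -3.06 0 0 0 0; 0 0 0 3 0 0 0; 0 0 0 3 0 0 0; 0 0 0 3 0 0 0; 0 0 0 3 0 0 0; 0 0 0 3 0 0 0; 0 0 0 2 0 0 0; 0 0 0 0 0 0 0"

```text
t: 2.1
eef_pos: [0.4405, -0.0894, 0.0578]
tool_rot: [-0.001, 0.993, 0.119, -0.004]
contact_force: [-0.5, -0.4, 0.1]
gripper_width: 0.0
```

```bash
python3 - <<'E'
from st import *;st()
import cv2
o=bot.get_obs();i=bot.read_camera("scene")["img"][105:255,270:420,::-1];w=bot.read_camera("top")["img"][140:290,255:445,::-1]
v=np.hstack([cv2.resize(x,None,fx=k,fy=k,interpolation=cv2.INTER_CUBIC)[:348] for x,k in((i,2.33),(w,2.33))]);cv2.imwrite("pics/p5.png",v)
E
```

```text
t 2.1 cab xyz mm [-130.7405   -0.8619   57.7805] F cab [-0.5761 -0.312   0.0927] tool x yaw 13.699547293714273 tool z [-0.0075  0.0011 -1.    ] grip 7.361375774345528e-05
```

View pics/p5.png

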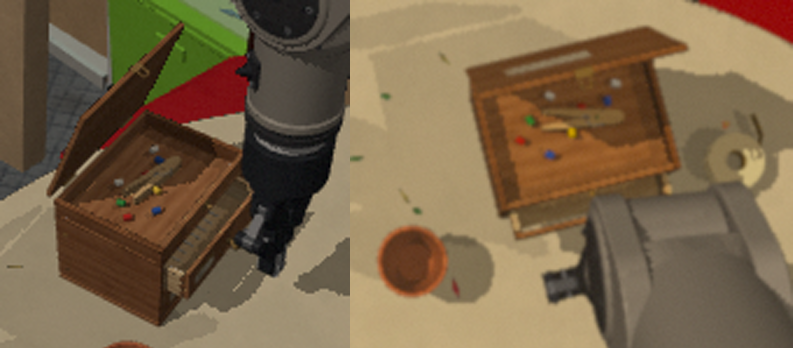

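The picture shows the shut fingers in front of the knob, clear of the pot, with the lid still raised. Now I'll push gently along cabinet +x.

Request:
move_arm --commands "0 1 0 0 0 0 0; 0 1 0 0 0 0 0; 0 0.4 0 0 0 0 0; 0 0.3 0 0 0 0 0; 0 0.3 0 0 0 0 0; 0 0.3 0 0 0 0 0; 0 0.3 0 0 0 0 0; 0 0.3 0 0 0 0 0"

```text
t: 2.87
eef_pos: [0.4816, -0.0805, 0.0613]
tool_rot: [0.0, 0.993, 0.119, -0.0]
contact_force: [-0.4, -0.2, 1.0]
gripper_width: -0.002
```

```bash
python3 st.py
```

```text
t 2.87 cab xyz mm [-88.6944  -1.9439  61.2964] F cab [-0.425  -0.1004  1.0069] tool x yaw 13.673707036430624 tool z [-0.0003 -0.0001 -1.    ] grip -0.002157692728704795
```

Request:
move_arm --commands "0 0.2 0 0 0 0 0; 0 0.2 0 0 0 0 0; 0 0.2 0 0 0 0 0"

```text
t: 3.12
eef_pos: [0.4875, -0.0791, 0.0612]
tool_rot: [-0.0, 0.993, 0.119, -0.0]
contact_force: [-1.0, 0.2, -0.1]
gripper_width: -0.003
```

```bash
python3 st.py
```

```text
t 3.12 cab xyz mm [-82.6762  -1.9347  61.2487] F cab [-0.935   0.4425 -0.1321] tool x yaw 13.677464210435035 tool z [-0.0002 -0.     -1.    ] grip -0.0025207875308736506
```

Request:
move_arm --commands "0 0.2 0 0 0 0 0; 0 0.2 0 0 0 0 0; 0 0 0 0 0 0 0"

```text
t: 3.37
eef_pos: [0.4888, -0.0788, 0.0608]
tool_rot: [0.0, 0.993, 0.119, -0.003]
contact_force: [-6.6, -1.4, 4.4]
gripper_width: 0.001
```

```bash
python3 - <<'E'
from st import *;st()
import cv2
i=bot.read_camera("scene")["img"][130:255,280:400,::-1]
cv2.imwrite("pics/p6.png",cv2.resize(i,None,fx=4,fy=4,interpolation=cv2.INTER_CUBIC));st()
E
```

```text
t 3.37 cab xyz mm [-81.3051  -1.9201  60.7925] F cab [-6.7198  0.1736  4.4208] tool x yaw 13.642807782034499 tool z [-0.0055 -0.0009 -1.    ] grip 0.0013833333001936963
t 3.42 cab xyz mm [-81.3446  -1.888   60.7825] F cab [-6.6382  0.2631  4.3853] tool x yaw 13.646780716017895 tool z [-0.0053 -0.0008 -1.    ] grip 0.0003136543009976325
```

View pics/p6.png

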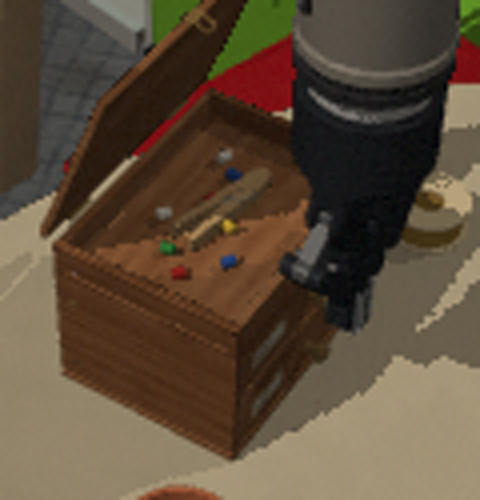

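The drawer front is flush, and contact rose to 6.7 N at the predicted home position (TCP x ≈ -81). Next I back off, rise, and cross over the lid.

Request:
move_arm --commands "0 -2 0 0 0 0 0; 0 -2 0 0 0 0 0; 0 0 0 -4 0 0 0; 0 0 0 -4 0 0 0; 0 0 0 -4 0 0 0; 0 0 0 -4 0 0 0; 0 0 0 -4 0 0 0; 0 0 0 -4 0 0 0; 0 0 0 0 0 0 0"

```text
t: 4.17
eef_pos: [0.4568, -0.0878, 0.3095]
tool_rot: [0.002, 0.993, 0.119, 0.007]
contact_force: [0.7, -0.2, -0.0]
gripper_width: 0.002
```

Request:
move_arm --commands "0 3 0 0 0 0 0; 0 3 0 0 0 0 0; 0 3 0 0 0 0 0; 0 3 0 0 0 0 0; 0 3 0 0 0 0 0; 0 3 0 0 0 0 0; 0 1.5 0 0 0 0 0; 0 0 0 0 0 0 0"

```text
t: 4.83
eef_pos: [0.6445, -0.0397, 0.2999]
tool_rot: [-0.001, 0.993, 0.12, 0.0]
contact_force: [-0.5, 0.0, 0.8]
gripper_width: 0.002
```

```bash
python3 st.py
```

```text
t 4.83 cab xyz mm [ 79.204   -0.5134 299.9232] F cab [-0.5225  0.1657  0.8341] tool x yaw 13.796864948012365 tool z [ 0.0004  0.0017 -1.    ] grip 0.0024645259986429253
```

Request:
move_arm --commands "0 -0.3 0 1.5 0 0 0; 0 -0.3 0 1.5 0 0 0; 0 0 0 1.5 0 0 0; 0 0 0 1.5 0 0 0; 0 0 0 1.5 0 0 0; 0 0 0 1.2 0 0 0; 0 0 0 0 0 0 0; 0 -0.5 0 0 0 0 0; 0 -0.5 0 0 0 0 0; 0 -0.5 0 0 0 0 0; 0 0 0 0 0 0 0"

```text
t: 5.75
eef_pos: [0.6209, -0.0471, 0.2154]
tool_rot: [0.0, 0.993, 0.119, 0.0]
contact_force: [0.6, 0.1, 0.0]
gripper_width: -0.001
```

```bash
python3 - <<'E'
from st import *;st()
import cv2
i=bot.read_camera("scene")["img"][105:255,260:420,::-1];w=bot.read_camera("top")["img"][120:270,255:415,::-1]
cv2.imwrite("pics/p7.png",cv2.resize(np.hstack([i,w]),None,fx=2.5,fy=2.5,interpolation=cv2.INTER_CUBIC))
E
```

```text
t 5.75 cab xyz mm [ 54.5256  -2.1863 215.4009] F cab [ 0.6076 -0.0165  0.0338] tool x yaw 13.64360146888008 tool z [ 0.0011 -0.0006 -1.    ] grip -0.0007762709912339241
```

View pics/p7.png

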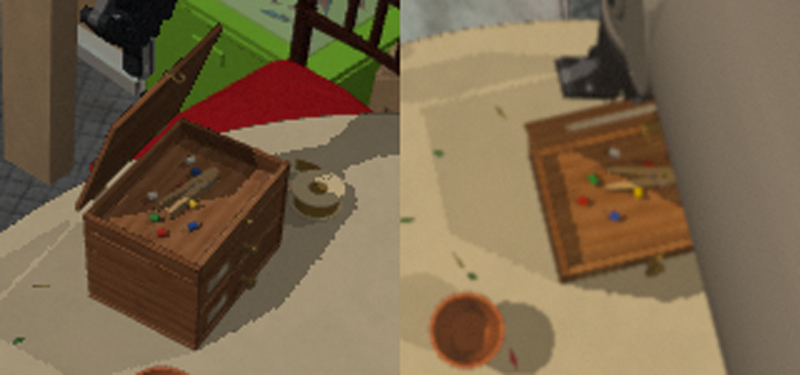

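The drawer is home, the lid is untouched, and the fingers are behind its outer face. Now I follow the arc.

Request:
move_arm --commands "0 -0.4 0 0.1 0 0 0; 0 -0.4 0 0.1 0 0 0; 0 -0.48 0 0.21 0 0 0; 0 -0.48 0 0.21 0 0 0; 0 -0.48 0 0.21 0 0 0; 0 -0.48 0 0.21 0 0 0; 0 -0.43 0 0.3 0 0 0; 0 -0.43 0 0.3 0 0 0; 0 -0.43 0 0.3 0 0 0; 0 -0.43 0 0.3 0 0 0"

```text
t: 6.68
eef_pos: [0.578, -0.0572, 0.1915]
tool_rot: [0.0, 0.993, 0.119, 0.0]
contact_force: [1.3, 0.5, -0.0]
gripper_width: 0.002
```

```bash
python3 - <<'E'
from st import *;st()
import cv2
i=bot.read_camera("scene")["img"][105:255,260:420,::-1]
cv2.imwrite("pics/p8.png",cv2.resize(i,None,fx=3,fy=3,interpolation=cv2.INTER_CUBIC))
E
```

```text
t 6.68 cab xyz mm [ 10.4329  -1.8832 191.5256] F cab [ 1.3935  0.1454 -0.0464] tool x yaw 13.675451856147646 tool z [ 0.     -0.0001 -1.    ] grip 0.0016763788691753297
```

View pics/p8.png

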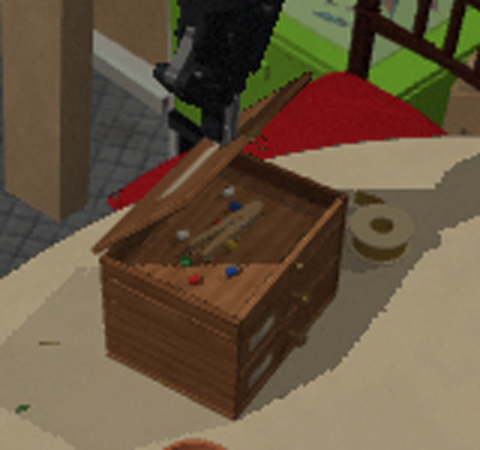

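The lid is following the fingers, now around 0.8 rad, and the cabinet is unmoved. I'll continue the arc.

Request:
move_arm --commands "0 -0.36 0 0.38 0 0 0; 0 -0.36 0 0.38 0 0 0; 0 -0.36 0 0.38 0 0 0; 0 -0.36 0 0.38 0 0 0; 0 -0.28 0 0.45 0 0 0; 0 -0.28 0 0.45 0 0 0; 0 -0.28 0 0.45 0 0 0; 0 -0.28 0 0.45 0 0 0; 0 -0.18 0 0.49 0 0 0; 0 -0.18 0 0.49 0 0 0; 0 -0.18 0 0.49 0 0 0; 0 -0.18 0 0.49 0 0 0"

```text
t: 7.73
eef_pos: [0.5464, -0.0648, 0.1386]
tool_rot: [-0.0, 0.993, 0.119, 0.0]
contact_force: [0.3, 0.5, 0.2]
gripper_width: -0.001
```

```bash
python3 st.py
```

```text
t 7.73 cab xyz mm [-22.0206  -1.8611 138.5546] F cab [0.4264 0.3689 0.2355] tool x yaw 13.680151229695777 tool z [ 0.0001  0.0001 -1.    ] grip -0.0005101860686463454
```

Request:
move_arm --commands "0 -0.08 0 0.35 0 0 0; 0 -0.08 0 0.35 0 0 0; 0 -0.08 0 0.35 0 0 0; 0 -0.08 0 0.3 0 0 0; 0 0 0 0.25 0 0 0; 0 0 0 0.2 0 0 0; 0 0 0 0 0 0 0"

```text
t: 8.32
eef_pos: [0.5431, -0.0655, 0.1206]
tool_rot: [-0.0, 0.993, 0.119, -0.0]
contact_force: [0.2, 0.8, 0.2]
gripper_width: 0.003
```

```bash
python3 st.py
```

```text
t 8.32 cab xyz mm [-25.4051  -1.7788 120.6305] F cab [0.4015 0.7262 0.1844] tool x yaw 13.680842120162174 tool z [-0.0007  0.     -1.    ] grip 0.0027975157833497566
```

Request:
move_arm --commands "0 0 0 0.12 0 0 0; 0 0 0 0.12 0 0 0; 0 0 0 0.1 0 0 0; 0 0 0 0 0 0 0"

```text
t: 8.65
eef_pos: [0.5434, -0.0655, 0.1177]
tool_rot: [0.0, 0.993, 0.119, 0.0]
contact_force: [-0.3, -0.1, -0.9]
gripper_width: 0.002
```

```bash
python3 st.py
```

```text
t 8.65 cab xyz mm [-25.0948  -1.8404 117.671 ] F cab [-0.3406 -0.0655 -0.875 ] tool x yaw 13.682726812529506 tool z [ 0. -0. -1.] grip 0.0017871088113976573
```

Request:
move_arm --commands "0 0 0 0.1 0 0 0; 0 0 0 0.1 0 0 0; 0 0 0 0 0 0 0"

```text
t: 8.9
eef_pos: [0.5435, -0.0655, 0.1173]
tool_rot: [0.0, 0.993, 0.119, 0.0]
contact_force: [-6.4, 0.1, 15.0]
gripper_width: 0.001
```

```bash
python3 st.py
```

```text
t 8.9 cab xyz mm [-25.006   -1.8867 117.3187] F cab [-6.1487  1.5944 14.9732] tool x yaw 13.669674596723143 tool z [ 0.0002 -0.0006 -1.    ] grip 0.0011281824620385413
```

The lid is firmly seated: 15 N at z = 117.3 mm, against an expected 117.5. I'll lift straight up, clear, and check.

Request:
move_arm --commands "0 0 0 -0.5 0 0 0; 0 0 0 -2 0 0 0; 0 0 0 -4 0 0 0; 0 0 0 -4 0 0 0; 0 0 0 -4 0 0 0; 0 -4 0 0 0 0 0; 0 -3 3 0 0 0 0; 0 0 4 0 0 0 0; 0 0 4 0 0 0 0; 0 0 4 0 0 0 0; 0 0 4 0 0 0 0; 0 0 0 0 0 0 0"

```text
t: 9.9
eef_pos: [0.5201, -0.2754, 0.2604]
tool_rot: [0.002, 0.993, 0.114, -0.0]
contact_force: [-0.6, -1.4, -0.2]
gripper_width: -0.001
```

```bash
python3 - <<'E'
from st import *;st()
import cv2
i=bot.read_camera("scene")["img"][135:255,275:415,::-1];w=bot.read_camera("top")["img"][150:270,265:445,::-1]
cv2.imwrite("pics/p9.png",cv2.resize(np.hstack([i,w]),None,fx=2.5,fy=2.5,interpolation=cv2.INTER_CUBIC))
E
```

```text
t 9.9 cab xyz mm [ -97.1034 -200.4283  260.3822] F cab [-0.9185 -1.2671 -0.2012] tool x yaw 13.094229289267545 tool z [ 0.0004 -0.0044 -1.    ] grip -0.0007127382090549181
```

View pics/p9.png

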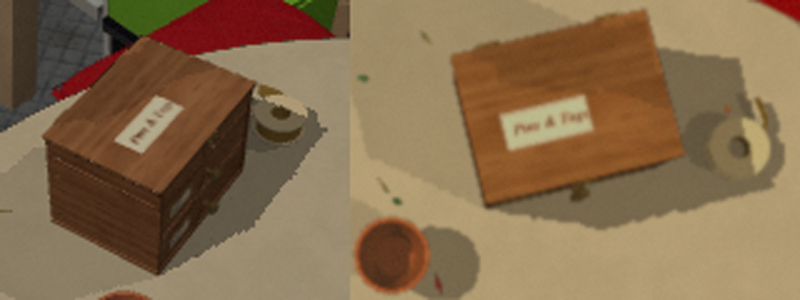

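The lid lies flat with its label up, the pot and ribbon are in place, and the cabinet's base corner is at pixel (339,244), as at the start. I'll do one check of the knob position, then hand in.

```bash
python3 - <<'E'
from st import *
from h import ray
o,d=ray("top",(357,228.3),True);p=o+d*(.07-o[2])/d[2]-O;print("knob cab x mm (home -70)",p@X*1e3)
if p@X>-.078: print(bot.hand_in())
E
```

```text
knob cab x mm (home -70) -69.55598508392326
the job is handed in; nothing more can be done
None
```

The pin cabinet is closed and the job is handed in, at about 10 s of the 43 s allowed. The hand-in gives no verdict, so what follows rests on my own last checks.

- **Drawer:** I pushed it home on its knob with the shut fingertips. It met the stop at about 7 N, and the last image puts the knob at x = -69.6 mm, where -70 is home.
- **Lid:** I folded it down along its hinge arc at about 0.6 rad/s. I then pressed it until it seated at 15 N, with the fingertip at z = 117.3 mm against an expected 117.5.
- **Cabinet:** its front base corner was at the same pixel as at the start, to within about half a pixel. The push forces peaked at about 7 N sideways during the drawer push, and at about 15 N downward with 6 N sideways when seating the lid.
- **Surroundings:** the pot and ribbon look undisturbed, and the arm was clear of everything at the end.
- **Peg:** it was still in the tray when last visible, with the lid about half closed. It can't be seen now that the lid is down, so I haven't confirmed it since.

None of the checks disagreed.

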